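# Count coin beads into the tub and snap its lid on

### The job

The clear tub on the filling base already holds one flat coin bead: add coin beads from the counter until it holds exactly three, leaving the spare one lying on the counter and the other beads and wares where they are. Then set the knobbed lid on the tub and press it straight down past the click until it is fully home all round. Do not stop at the click or let go: finish while the gripper is still on the lid, holding it down with a firm push.

Things in the scene. Friction and masses are not known exactly. Their poses are not given: they have to be found in the camera images.
- coin_a: flat round coin bead of brown-red stone, 26 mm across, 8 mm thick, 12 g, drill hole across it, already lying in the tub; origin at the centre of its underside
- coin_b: flat round coin bead of brown-red stone, 26 mm across, 8 mm thick, 12 g, drill hole across it, lying flat on the counter; origin at the centre of its underside
- coin_c: flat round coin bead of brown-red stone, 26 mm across, 8 mm thick, 12 g, drill hole across it, lying flat on the counter; origin at the centre of its underside; the three loose coin beads are alike
- coin_d: flat round coin bead of brown-red stone, 26 mm across, 8 mm thick, 12 g, drill hole across it, lying flat on the counter; origin at the centre of its underside
- tub: open clear round tub fixed upright on a round metal base (92 mm across, 8 mm thick; cannot move). Origin at the centre of the base's underside, on the counter, z up. Inner floor 8 mm and rim 54 mm above the counter; inside diameter 66 mm, outside 76 mm at the rim
- tub_rim: white rim ring on top of the tub, 4 mm high, the seat of the lid's flange; origin on the tub's axis 50 mm above the counter (rim top 54 mm). 5 mm below the rim top, four sprung round noses (at 45, 135, 225, 315 degrees in the tub's frame) stand out of the inner wall, 56 mm between opposite ones; they yield outwards to let the lid's rib pass and snap back above it
- lid: loose round white snap lid, 50 g, 40 mm tall, lying plug-down on the counter, knob up. Origin at the centre of the plug's underside, z up. From below: plug 14 mm tall with conical lead-in (51 mm across at the bottom), a rib 60 mm across 4 to 5 mm up and a 53 mm neck above it; flange 76 mm across from 14 to 18 mm; round knob 24 mm across from 18 to 40 mm
- lid_knob (a point): centre of the lid's knob, 29 mm above the lid's origin (11 mm above the flange). Set loosely on the tub the lid stays about 8 mm too high; pressed straight down, the push rises to about 6 to 19 N (most when square), drops away at the click about 4 mm on, and rises again as the flange lands on the rim. Fully home the lid's origin is 40 mm above the tub's origin
- donut: ring bead, 40 mm across, 14 mm hole, 8 mm thick, lying flat among the coin beads; leave alone
- bar: square bar bead 36 x 12 x 12 mm lying along its x axis among the coin beads; leave alone
- barrel: barrel bead, 24 mm across, 18 mm tall, standing on end among the coin beads; leave alone
- stock_tub: closed clear tub full of small round beads, 64 mm across, 36 mm tall, behind the coin beads; leave alone
- scoop: wooden-handled spoon, 150 mm long, lying behind; leave alone
- dish: white bowl, 72 mm across, 26 mm tall, standing behind; leave alone

How it is judged:
By the outcome, as a careful person would: the job done as asked, in the order asked, and still so for the second after the job is handed in, while the arm keeps its last pose, push and grip.
It also fails if it takes over 72 s, if anything falls off the work surface, if the arm or the gripper's body presses on something with over 40 N, if the wrist force passes 120 N, or if a joint passes its speed limit or range.

### The arm

A 7-joint arm with a two-finger parallel gripper is mounted at the origin on the work surface. World frame = base frame: x ahead of the robot, y to its left, z up, the work surface at z = 0. Lengths are in m, angles in rad, forces in N, time in s.
With the tool pointing down it reaches from about 0.35 to 0.9 m from the base axis. Payload 19.9 kg.
Tool frame: the origin (TCP) lies midway between the tips of the shut fingers; the grasp point (between the pads) lies 19 mm behind it; z points along the fingers, y is the direction in which the jaws open and shut (so a half turn about z gives the same grasp; the last joint's range is limited). The gripper opens to 94 mm and grips with 3 to 60 N. Pads are 16 mm wide; open, the fingers measure 119 mm over their backs; the gripper's body (75 mm by 177 mm) begins 78 mm behind the grasp point.
Start: joints at [-1.284, 0.417, -0.01, 1.614, 0.005, 1.111, -0.053], TCP at [0.202, 0.592, 0.205] pointing down, gripper open.
Joint ranges: [-2.81, 2.81], [-0.39, 2.02], [-1.27, 1.25], [0.06, 2.57], [-1.19, 4.33], [0.19, 2], [-2.82, 2.82]. Speed limits (rad/s): [1.89, 1.89, 2.39, 2.39, 3.01, 3.01, 3.01].

### API

Orientations are given as a rotation vector (axis times angle).
In Python, from plant import * gives the robot as it stands. Calls block until the motion is done:
- reach(position, orientation): joint-space move of the TCP to a pose.
- servo_line(position, rotation=None, rate=0.15): straight line of the TCP; rotation=None keeps the orientation; rate is the mean speed in m/s.
- move_j(angles): joint-space move.
- grip(opening, strength=None): opening from 0.0 (shut) to 1.0 (fully open); strength is the grip in N (None keeps the last); returns when the fingers have stopped.
- dwell(seconds).
- ik(position, orientation): joint angles nearest the present ones, or None.
- get_state(): the state.
- read_camera(name): name is "side" or "top" or "wrist"; returns a dict with "color" (400x640x3 uint8, blue, green, red), "fov_y" (degrees; the focal length in pixels is half the picture's height over the tangent of half this angle, whatever the lens; pixels are square), "cx", "cy" (the principal point, pixels), "D" ([k1, k2, p1, p2, k3] as OpenCV has them; the pictures are not rectified), "T" (4x4, takes a point from camera to world coordinates); the wrist camera has in their place "mount" (4x4, takes a point from camera to tool coordinates, whose origin is the TCP and whose axes are the flange's). Camera axes: x right, y up, looking along -z (the intrinsics and any distortion apply to the point x, -y, -z); pixel columns grow to the right and rows downward; lengths in m; the calibration is good to about 2 mm. A picture is of the moment at which its call begins: read the wrist's pose just before it. There is no depth.
A pose or a line that the arm cannot do raises PlanningError and nothing moves.
- job_done(): hands the job in, once; it reports no verdict.
The state is a dict: "time": time; "joint_positions": joint angles; "joint_vel": joint speeds; "joint_efforts": joint torques, N m; "position": TCP position; "ee_rot": TCP orientation; "wrist_force": force on the tool from outside, world axes, zero at the start; "moment": the same for the moment, N m; "grip_width": opening from 0.0 (shut) to 1.0 (fully open).
Only numpy, scipy, OpenCV 4.12 (cv2) and the standard library are available. Lean on these libraries where they do the work, as an engineer would, in place of code of your own. Each camera call takes 0.05 s, during which the arm holds its last target.

## Working session

There is one attempt and no reset: what is moved stays moved. The work goes in short steps, each a Python script; the robot and the scene stay as the last script left them, time stands still between calls to the robot, and variables do not carry over. Pictures are saved under pics/ and viewed, and the job is handed in when it is done.

```bash
ls; mkdir -p pics
cat > h.py <<'E'
from plant import *
import numpy as np, cv2
from scipy.spatial.transform import Rotation as R
def cam(name):
    s=get_state(); c=read_camera(name)
    if "T" in c: T=np.array(c["T"])
    else:
        W=np.eye(4); W[:3,:3]=R.from_rotvec(s["ee_rot"]).as_matrix(); W[:3,3]=s["position"]
        T=W@np.array(c["mount"])
    f=200/np.tan(np.radians(c["fov_y"])/2)
    K=np.array([[f,0,c["cx"]],[0,f,c["cy"]],[0,0,1]])
    return dict(img=np.array(c["color"]),K=K,D=np.array(c["D"],float),T=T)
def ray(c,uv):
    p=cv2.undistortPoints(np.array([[uv]],float),c["K"],c["D"])[0,0]
    d=c["T"][:3,:3]@np.array([p[0],-p[1],-1]); return c["T"][:3,3],d/np.linalg.norm(d)
def onz(c,uv,z):
    o,d=ray(c,uv); return o+d*(z-o[2])/d[2]
def proj(c,P):
    p=np.linalg.inv(c["T"])@np.append(P,1); q=np.array([[p[0],-p[1],-p[2]]])
    return cv2.projectPoints(q,np.zeros(3),np.zeros(3),c["K"],c["D"])[0][0,0]
E
python3 - <<'E'
from h import *
s=get_state();print(s)
for n in("side","top","wrist"):
    c=cam(n);cv2.imwrite(f"pics/{n}0.png",c["img"]);print(n,c["K"][0,0],c["D"],c["T"].round(3).tolist())
E
```

```text
pics
{'time': 0.0, 'joint_positions': array([-1.28347033,  0.41797823, -0.01031565,  1.61417852,  0.00472853,
        1.11069583, -0.05300953]), 'joint_vel': array([-0.00045405,  0.00038314,  0.00046119, -0.00202514, -0.00054913,
       -0.00064555,  0.00084549]), 'joint_efforts': array([ 1.73435470e-03, -8.51241803e+01,  6.39569554e-01, -4.25996232e+01,
       -4.88299294e-02,  1.86090439e-02,  4.71332328e-05]), 'position': array([0.2017227 , 0.59114824, 0.20482075]), 'ee_rot': array([-5.14144217e-01, -3.09914289e+00,  1.93736329e-03]), 'wrist_force': array([ 0.22439712, -0.23829942, -0.16392529]), 'moment': array([-0.04724207,  0.01562358,  0.02904221]), 'grip_width': 1.0032738020171268}
side 390.95689088012233 [-0.08768684  0.          0.          0.          0.        ] [[0.887, 0.302, -0.348, 0.291], [-0.461, 0.559, -0.689, -0.558], [-0.014, 0.772, 0.635, 0.577], [0.0, 0.0, 0.0, 1.0]]
top 363.46576704630087 [0.02430808 0.         0.         0.         0.        ] [[0.008, 0.988, -0.154, 0.472], [-1.0, 0.008, -0.005, 0.016], [-0.003, 0.154, 0.988, 0.751], [0.0, 0.0, 0.0, 1.0]]
wrist 327.82428101888775 [0.01525852 0.         0.         0.         0.        ] [[0.323, -0.91, -0.26, 0.126], [0.946, 0.31, 0.09, 0.619], [-0.001, -0.275, 0.961, 0.385], [0.0, 0.0, 0.0, 1.0]]
```

View pics/top0.png

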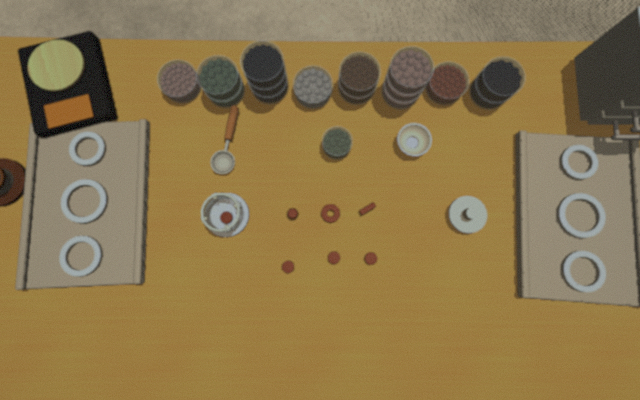

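View pics/side0.png

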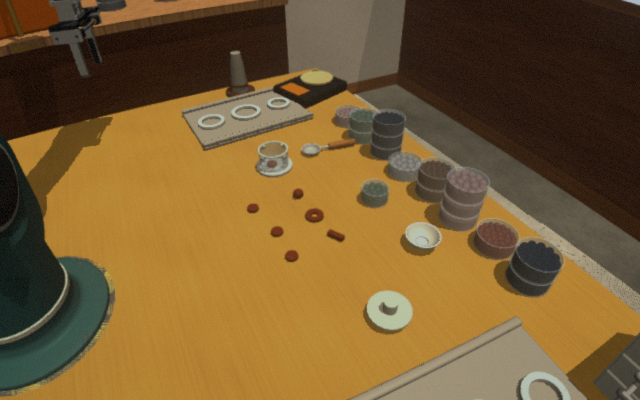

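View pics/wrist0.png

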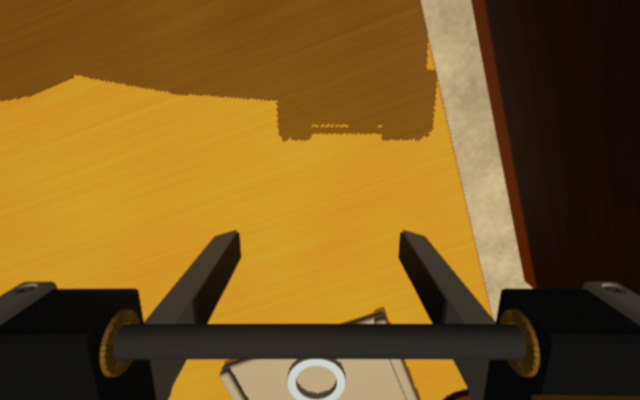

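The top view shows the three loose coins at about (288,266), (334,258) and (371,258). The tub with its coin is at (224,215) and the lid at (468,214). The side view shows the coins at (253,208), (277,231) and (291,256). Next I'll measure them in both views.

```bash
cat > m.py <<'E'
from h import *
def red(c,roi):
    x0,x1,y0,y1=roi
    hsv=cv2.cvtColor(c["img"],cv2.COLOR_BGR2HSV)
    m=(((hsv[...,0]<9)|(hsv[...,0]>170))&(hsv[...,1]>110)&(hsv[...,2]>50)).astype(np.uint8)
    z=np.zeros_like(m);z[y0:y1,x0:x1]=m[y0:y1,x0:x1]
    n,l,st,ce=cv2.connectedComponentsWithStats(z)
    return [(ce[i],st[i]) for i in range(1,n) if st[i,4]>25]
def white(c,roi,vmin=130,smax=90):
    x0,x1,y0,y1=roi
    hsv=cv2.cvtColor(c["img"],cv2.COLOR_BGR2HSV)
    m=((hsv[...,1]<smax)&(hsv[...,2]>vmin)).astype(np.uint8)
    z=np.zeros_like(m);z[y0:y1,x0:x1]=m[y0:y1,x0:x1]
    return z
E
python3 - <<'E'
from m import *
t=cam("top");s=cam("side")
for nm,c,roi in(("top",t,(195,400,190,290)),("side",s,(235,360,140,270))):
    for ce,st in red(c,roi): print(nm,ce.round(1),st,onz(c,ce,.006).round(4))
for nm,c,roi in(("top",t,(440,500,185,245)),("side",s,(360,420,280,340))):
    z=white(c,roi);k,_=cv2.findContours(z,0,2);k=max(k,key=cv2.contourArea)
    e=cv2.fitEllipse(cv2.convexHull(k));print(nm,"lid",e,onz(c,e[0],.016).round(4))
for nm,c,b in(("top",t,(180,270,180,250)),("side",s,(245,305,130,185)),("topl",t,(430,510,180,250)),("sidel",s,(355,425,275,345)),):
    x0,x1,y0,y1=b;cv2.imwrite(f"pics/crop_{nm}.png",cv2.resize(c["img"][y0:y1,x0:x1],None,fx=7,fy=7,interpolation=cv2.INTER_NEAREST))
E
```

```text
top [329.9 212.8] [323 205  16  17 118] [5.605e-01 5.000e-04 6.000e-03]
top [367.  208.5] [361 204  13  10  42] [ 0.57   -0.0759  0.006 ]
top [292.5 213.1] [289 209   8   9  43] [0.5593 0.0777 0.006 ]
top [226.1 217.4] [221 213  11  10  82] [0.5493 0.214  0.006 ]
top [333.3 257.7] [329 253  10  10  59] [ 0.4693 -0.0067  0.006 ]
top [370.3 258.2] [366 253  10  10  62] [ 0.469  -0.0815  0.006 ]
top [287.7 266.6] [283 262  10  10  65] [0.4508 0.085  0.006 ]
top lid ((468.0582275390625, 213.8945770263672), (36.41238784790039, 39.38869094848633), 134.4575958251953) [ 0.5594 -0.2785  0.016 ]
side lid ((389.2500915527344, 309.875), (38.130043029785156, 46.396949768066406), 108.01968383789062) [ 0.5603 -0.2787  0.016 ]
```

```bash
python3 -c "
import cv2,numpy as np
a=[cv2.resize(cv2.imread(f'pics/crop_{n}.png'),(400,300)) for n in('top','side','topl','sidel')]
cv2.imwrite('pics/crops.png',np.vstack([np.hstack(a[:2]),np.hstack(a[2:])]))"
```

```text
(no output)
```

View pics/crops.png

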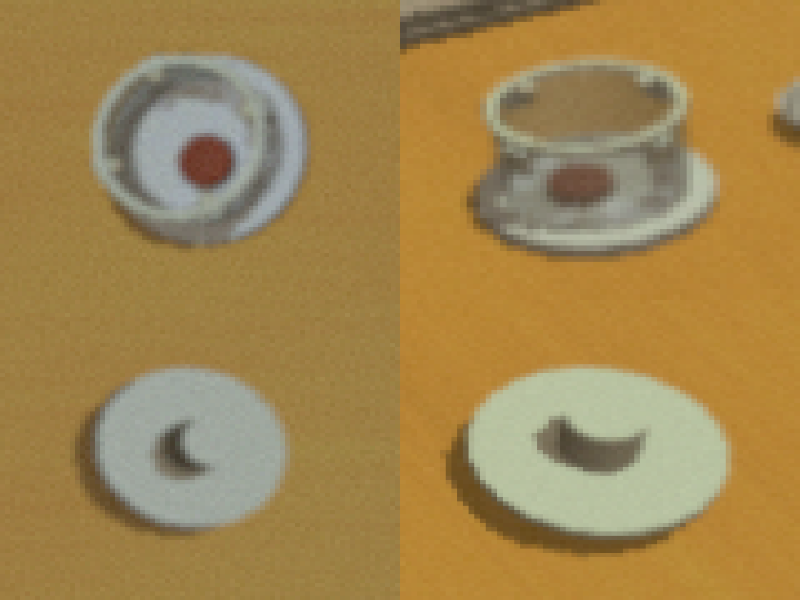

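The crops show the tub open with one coin in it. Three sprung noses are visible, roughly 20° off the world axes. The two views agree on the lid to about 1 mm. Next I'll get the tub centre and nose yaw.

Run:
```python
from m import *
t=cam("top");s=cam("side")
for nm,c,roi in(("top",t,(180,270,180,250)),("side",s,(245,305,130,185))):
    x0,x1,y0,y1=roi
    im=c["img"][y0:y1,x0:x1]
    # white rim/base pixel mask for inspection
    z=white(c,roi,120,80)[y0:y1,x0:x1]
    cv2.imwrite(f"pics/w_{nm}.png",cv2.resize(np.hstack([im,cv2.merge([z*255]*3)]),None,fx=4,fy=4,interpolation=0))
for uv in((220,212.3),): print(onz(t,uv,.054))
print(onz(s,(272.9,149),.054))
# two-view rays of coins via side
for ce,st in red(s,(235,360,140,270)): print(ce,st)
hs=cv2.cvtColor(s["img"],cv2.COLOR_BGR2HSV)
for p in((253,208),(277,231),(291,256)): print(hs[p[1],p[0]],onz(s,p,.006).round(4))
print(proj(t,[.55,.22,.054]))
```

```text
[0.55416074 0.21336595 0.054     ]
[0.55663248 0.20928614 0.054     ]
[  9 193 115] [0.4521 0.081  0.006 ]
[  8 186 114] [ 0.4713 -0.0098  0.006 ]
[  8 194 113] [ 0.4687 -0.0852  0.006 ]
[216.43435048 214.42157986]
```

View pics/w_top.png

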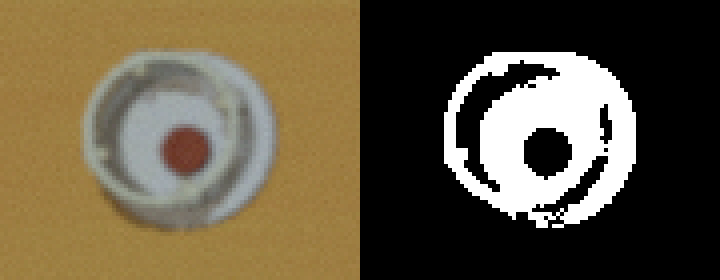

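View pics/w_side.png

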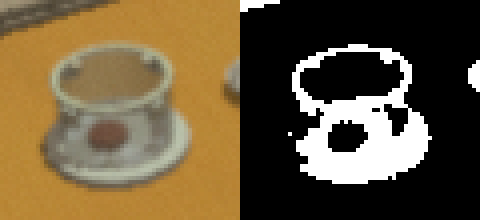

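```bash
cat >> m.py <<'E'
def down(th):
    y=np.array([np.cos(np.radians(th)),np.sin(np.radians(th)),0]);z=np.array([0,0,-1.])
    return R.from_matrix(np.column_stack([np.cross(y,z),y,z])).as_rotvec()
def best(p,th):
    q0=np.array(get_state()["joint_positions"]);b=[]
    for t in(th,th+180):
        q=ik(list(p),list(down(t)))
        if q is not None:b.append((np.abs(np.array(q)-q0).max(),t,np.array(q)))
    return min(b,key=lambda a:a[0]) if b else None
E
python3 - <<'E'
from m import *
for th in(65,-25): 
  for p in((.451,.083,.08),(.555,.211,.1),(.56,-.278,.06)):print(th,p,best(p,th))
b=best((.451,.083,.09),65)
reach([.451,.083,.09],list(down(b[1])));grip(.5,30)
c=cam("wrist");print(get_state()["time"],get_state()["position"],get_state()["grip_width"])
cv2.imwrite("pics/w1.png",c["img"]);print(proj(c,[.451,.083,.008]),proj(c,get_state()["position"]))
for ce,st in red(c,(0,640,0,400)):print(ce,st,onz(c,ce,.007))
E
```

```text
65 (0.451, 0.083, 0.08) (np.float64(1.1073954210494592), 65, array([-0.57991985,  0.31878887,  0.38225632,  2.13431851, -0.17864316,
        0.71805591,  1.0543959 ]))
65 (0.555, 0.211, 0.1) (np.float64(0.896381727364267), 65, array([-0.60404862,  0.49000287,  0.24527757,  1.79139894, -0.1490483 ,
        0.87818594,  0.8433822 ]))
65 (0.56, -0.278, 0.06) (np.float64(1.0788628021383713), 245, array([-0.2046647 ,  0.77974749,  0.89664585,  1.74498031, -0.72159367,
        0.98184086, -1.02993779]))
-25 (0.451, 0.083, 0.08) (np.float64(0.5711695668569438), -25, array([-0.72990927,  0.34318264,  0.56084239,  2.13870727, -0.27243909,
        0.72768106, -0.4264252 ]))
-25 (0.555, 0.211, 0.1) (np.float64(0.5740665636737879), -25, array([-0.84046949,  0.53994702,  0.56373939,  1.79952117, -0.3568394 ,
        0.90497658, -0.55360552]))
-25 (0.56, -0.278, 0.06) (np.float64(1.0633854285857725), -25, array([-0.22014207,  0.79471872,  0.92469843,  1.7454383 , -0.74714527,
        0.99457608,  0.55949739]))
3.3417 [0.45100204 0.08298973 0.09000827] 0.49977754293021437
[317.74024928 204.02094305] [317.03749442 244.45272912]
[322.37310924 201.62184874] [309 189  28  27 595] [0.4510111  0.08726987 0.007     ]
[516.80701754 251.23684211] [507 242  18  17 114] [0.56322303 0.2215768  0.007     ]
[233.92207792 262.01298701] [224 251  22  25 385] [ 0.46850383 -0.006822    0.007     ]
[162.28 285.84] [152 282  21   7 100] [ 0.46191159 -0.07643214  0.007     ]
[363.92411924 311.59078591] [354 300  21  25 369] [0.56342239 0.0775242  0.007     ]
[288.89285714 322.21428571] [284 321  11   4  28] [0.54438687 0.00960395 0.007     ]
```

View pics/w1.png

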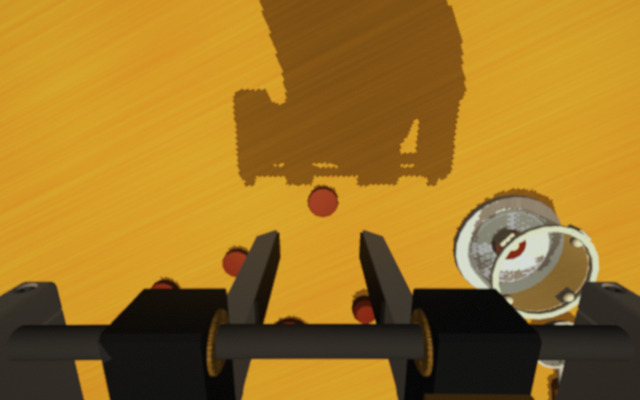

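The wrist picture shows coin 1 at (322,202), almost centred between the tips. That fits the top-camera estimate of (0.451, 0.085). Now I'll grasp it.

Run:
```python
from m import *
servo_line([.451,.085,.003],rate=.15)
print(get_state()["wrist_force"])
grip(.1,25);print(get_state()["grip_width"]*94)
servo_line([.451,.085,.09],rate=.2)
print(get_state()["grip_width"]*94)
reach([.47,.165,.11],list(down(65)))
c=cam("wrist");print(get_state()["time"])
cv2.imwrite("pics/w2.png",c["img"]);print(proj(c,[.5545,.2125,.054]),proj(c,get_state()["position"]))
```

```text
[-0.03696158 -0.23528292  0.12936533]
24.562159000037514
24.479339336391902
5.6333
[415.72317722 282.57880915] [315.35760936 245.01047106]
```

View pics/w2.png

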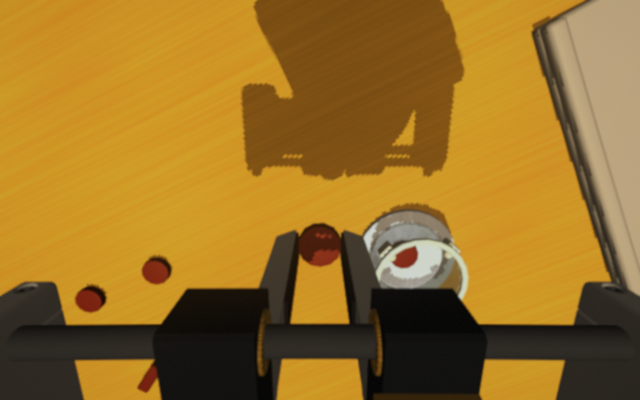

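The coin is held (width 24.5 mm) and shows at (320,245) between the tips. The tub is partly hidden behind the gripper body, so I'll view it from the other side.

Run:
```python
from m import *
reach([.62,.182,.11],list(down(65)))
c=cam("wrist");print(get_state()["time"],get_state()["position"])
cv2.imwrite("pics/w3.png",c["img"]);print(proj(c,[.5545,.2125,.054]),proj(c,get_state()["position"]))
```

```text
6.3333 [0.61915415 0.18104544 0.1094688 ]
[319.49007287 115.86091232] [317.52968096 243.94097158]
```

View pics/w3.png

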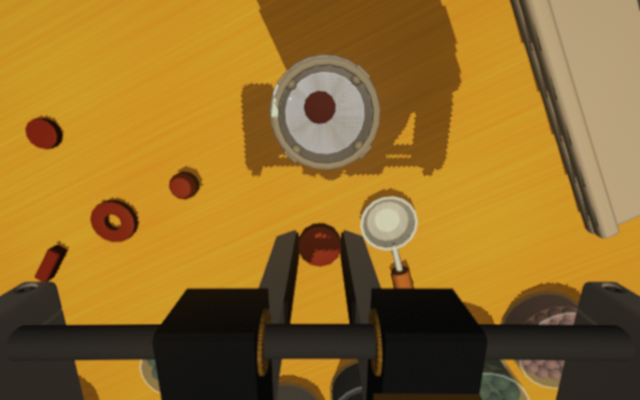

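The tub is unobstructed now. Its rim centre is near (324,113) and the noses are at about (290,85), (357,78), (292,148) and (357,150), so the jaw axis passes midway between them. I'll refine those positions.

Run:
```python
from m import *
im=cv2.imread("pics/w3.png");cv2.imwrite("pics/w3c.png",cv2.resize(im[45:180,260:390],None,fx=4.4,fy=4.4,interpolation=cv2.INTER_CUBIC))
g=im[225:275,260:380];cv2.imwrite("pics/w3d.png",cv2.resize(g,None,fx=6,fy=6,interpolation=cv2.INTER_CUBIC))
```

```text
(no output)
```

View pics/w3c.png

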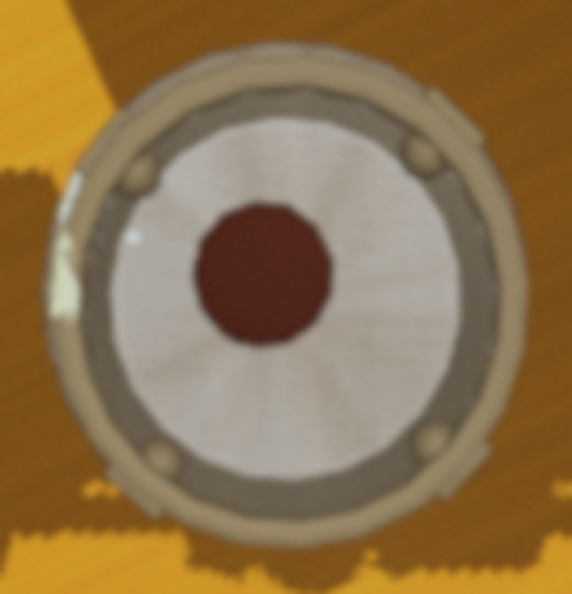

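View pics/w3d.png

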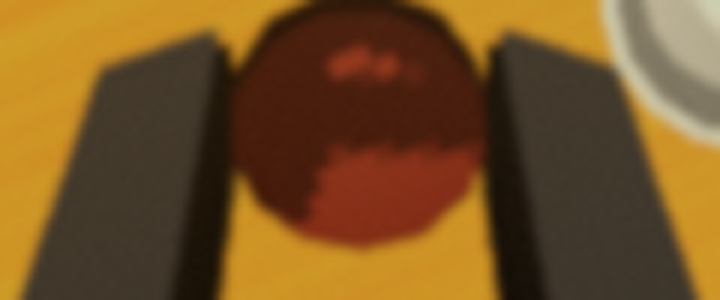

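The nose centre is at (325.7,114.7). After correcting the camera bias using the tip midpoint, the tub comes out at about (0.5553, 0.2138). I'll lower the coin just inside and release it, then fetch the second one.

Run:
```python
from m import *
T=[.5552,.2136]
reach(T+[.075],list(down(65)))
servo_line(T+[.044],rate=.12);print(get_state()["wrist_force"])
grip(.33,25);dwell(.1);print(get_state()["grip_width"],get_state()["wrist_force"])
servo_line(T+[.085],rate=.2)
P=[.4693,-.0065]
reach(P+[.09],list(down(65)));grip(.5,25)
c=cam("wrist");print(get_state()["time"])
cv2.imwrite("pics/w4.png",c["img"]);print(proj(c,P+[.008]))
for ce,st in red(c,(0,640,0,400)):print(ce,st,onz(c,ce,.007))
t=cam("top");cv2.imwrite("pics/t4.png",cv2.resize(t["img"][180:290,180:400],None,fx=3.5,fy=3.5))
```

```text
[ 0.04437083 -0.6059585   0.71309027]
0.3284540306314036 [ 0.63878294 -0.03576633 -0.34886689]
9.4333
[317.55768033 204.02600757]
[607.35616438 177.8630137 ] [600 171  17  19  73] [0.54856914 0.21566401 0.007     ]
[631.45822102 194.38814016] [621 178  19  30 371] [0.5707151  0.23031491 0.007     ]
[319.04898649 204.04054054] [306 191  27  27 592] [ 0.47011486 -0.00550664  0.007     ]
[240.4029304  238.32600733] [227 226  28  26 546] [ 0.46950353 -0.08016122  0.007     ]
[452.93243243 256.14414414] [440 245  26  23 444] [0.56285097 0.08063678 0.007     ]
[358.57293869 289.38900634] [349 271  23  35 473] [ 0.55841852 -0.00720127  0.007     ]
[304.01626016 319.76422764] [296 314  16  11 123] [ 0.56632442 -0.06579077  0.007     ]
```

View pics/w4.png

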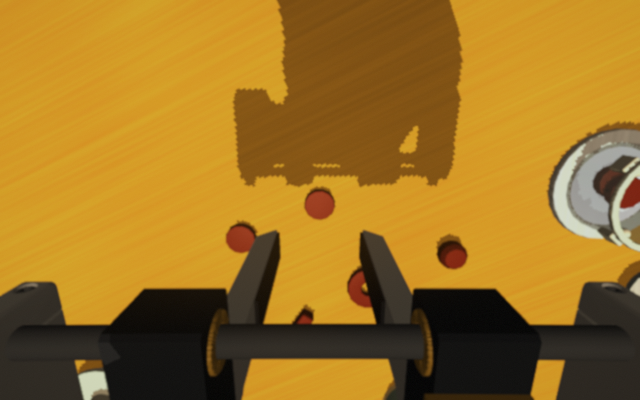

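View pics/t4.png

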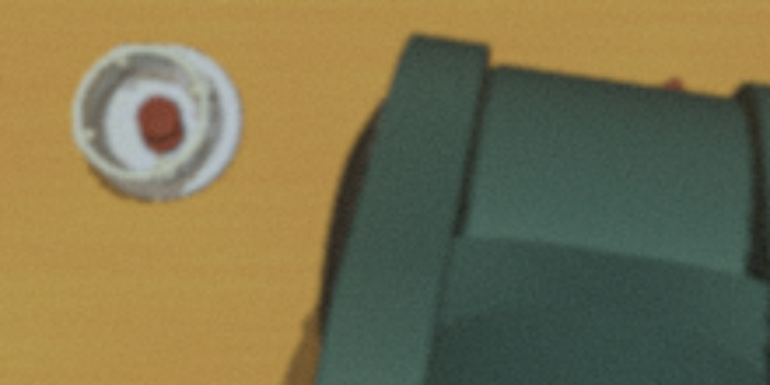

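The first coin is in the tub, lying on coin_a. Coin 2 is at (319,204), centred between the fingers. Next I'll grasp it, place it and move on to the lid.

Run:
```python
from m import *
T=[.5552,.2136];P=[.4693,-.0065]
servo_line(P+[.003],rate=.15)
grip(.1,25);print(get_state()["grip_width"]*94)
servo_line(P+[.09],rate=.2)
reach(T+[.075],list(down(65)));print(get_state()["grip_width"]*94)
servo_line(T+[.046],rate=.12);print(get_state()["wrist_force"])
grip(.33,25);dwell(.1);print(get_state()["grip_width"],get_state()["wrist_force"])
servo_line(T+[.085],rate=.2)
L=[.5597,-.2786]
b=best(L+[.1],65);print(b)
reach(L+[.1],list(down(b[1])));grip(.5,25)
c=cam("wrist");print(get_state()["time"],get_state()["position"])
cv2.imwrite("pics/w5.png",c["img"]);print(proj(c,L+[.018]),proj(c,L+[.04]),proj(c,get_state()["position"]))
t=cam("top");cv2.imwrite("pics/t5.png",cv2.resize(t["img"][180:290,180:400],None,fx=3.5,fy=3.5))
s=cam("side");cv2.imwrite("pics/s5.png",cv2.resize(s["img"][120:280,220:370],None,fx=3.5,fy=3.5))
```

```text
24.715842639581393
24.466616886201614
[0.3209673  0.82543898 1.31558353]
0.32706057689207696 [ 0.21293604  0.04888016 -1.0460267 ]
(np.float64(0.8883482138045554), 65, array([ 0.06846192,  0.57240403,  0.47033738,  1.71471801, -0.31139086,
        0.92928043,  1.79706389]))
15.7333 [ 0.55971636 -0.27854879  0.1000028 ]
[317.65044321 203.96571743] [317.50085127 212.32912169] [317.01707085 244.36036512]
```

View pics/w5.png

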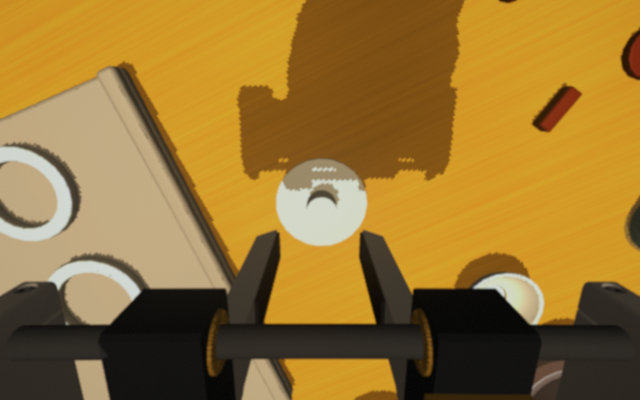

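View pics/t5.png

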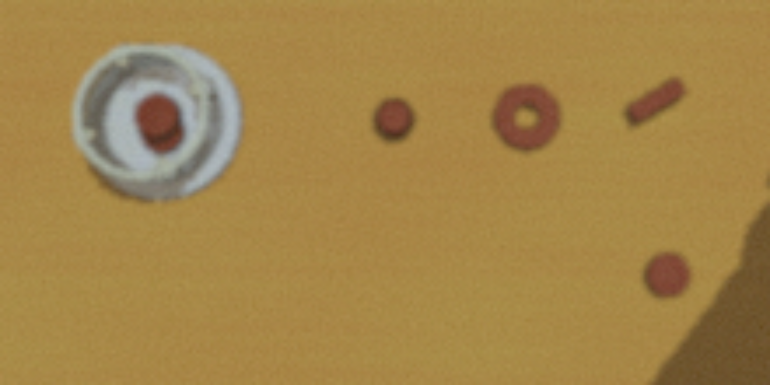

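View pics/s5.png

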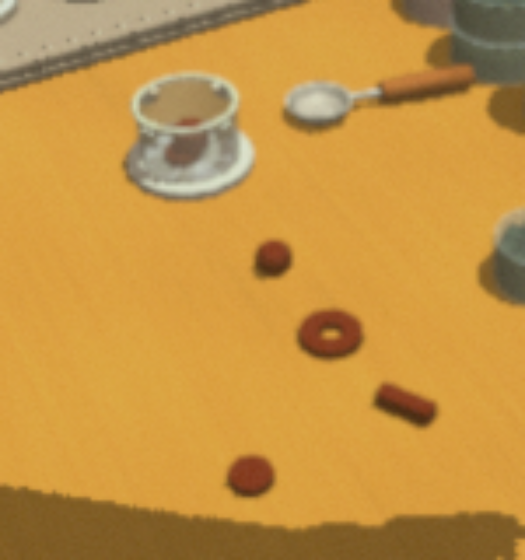

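The top view shows a coin stack in the tub and one spare coin left on the counter at crop (667,275). The other beads have not moved. In the wrist view the lid is at (322,203), centred between the fingers, so I'll grasp the knob.

Run:
```python
from m import *
L=[.5599,-.2780];T=[.5552,.2136]
servo_line(L+[.0205],rate=.15);print(get_state()["wrist_force"])
grip(.15,50);print(get_state()["grip_width"]*94,get_state()["wrist_force"])
servo_line(L+[.12],rate=.2);print(get_state()["grip_width"]*94,get_state()["wrist_force"])
reach([.595,.195,.12],list(down(65)))
s=get_state();print(s["time"],s["wrist_force"],s["position"])
c=cam("wrist");cv2.imwrite("pics/w6.png",c["img"])
c=cam("side");cv2.imwrite("pics/s6.png",cv2.resize(c["img"][60:220,180:380],None,fx=3.5,fy=3.5))
```

```text
[-0.12087958 -0.67633618  0.42031675]
23.40742838588527 [-0.14085505  0.28199641  2.4006447 ]
22.983326394637274 [-0.22098892 -0.49157188 -0.34444804]
19.4083 [ 0.01133822 -0.01885293 -1.19308876] [0.59542459 0.19346441 0.12001561]
```

View pics/w6.png

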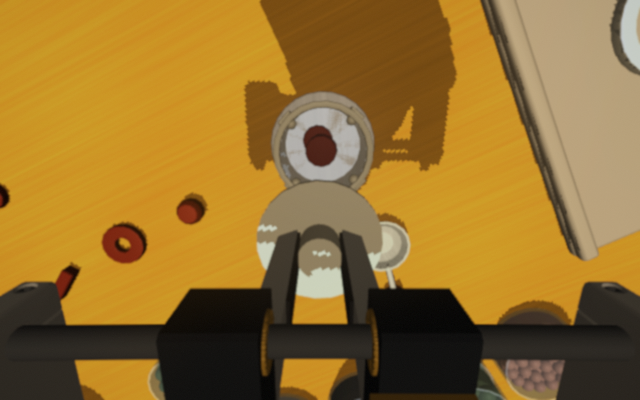

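View pics/s6.png

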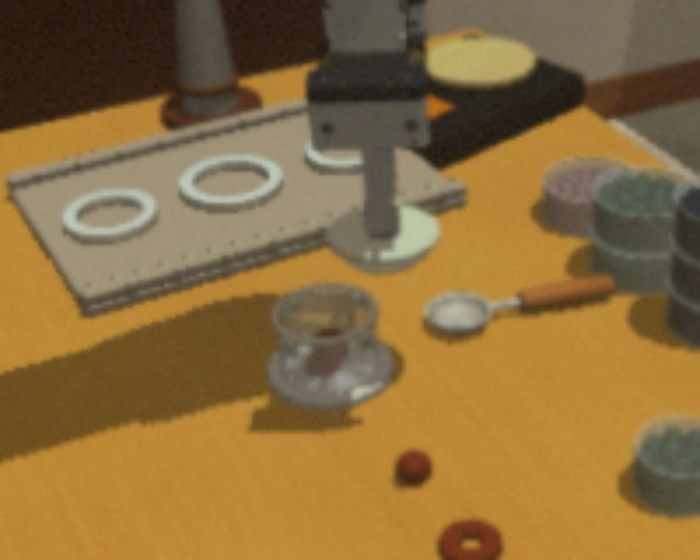

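The lid is held level in the side view. In this wrist picture it is centred near (320,240), with the tub above it near (323,145). One picture gives the lid-to-tub offset with the calibration bias mostly cancelled, so I'll zoom in.

Run:
```python
import cv2,numpy as np
im=cv2.imread("pics/w6.png")[85:305,245:395]
im=cv2.convertScaleAbs(im,alpha=1.3)
o=cv2.resize(im,None,fx=2.7,fy=2.7,interpolation=2)
a=cv2.resize(im[5:105,20:135],None,fx=5,fy=5,interpolation=2)
cv2.imwrite("pics/w6a.png",o);cv2.imwrite("pics/w6b.png",a)
```

```text
(no output)
```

View pics/w6a.png

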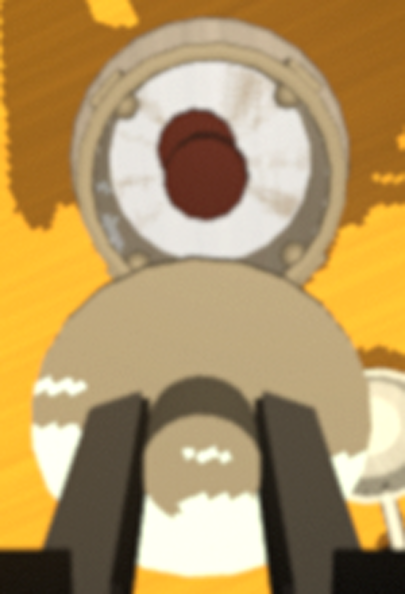

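View pics/w6b.png

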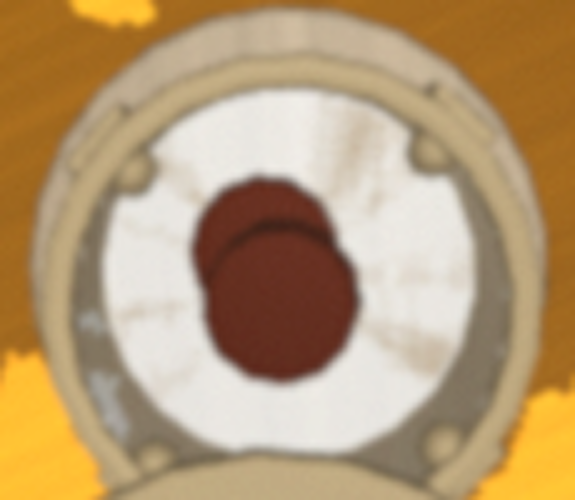

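Run:
```python
from m import *
c=cam("wrist")  # same pose
s=get_state();print(s["time"],s["position"])
lid=[(319.4,181.7),(319.4,299.1)];lr=[(256.9,240),(382,240)]
a=np.mean([onz(c,p,.1175) for p in lid],0);b=np.mean([onz(c,p,.1175) for p in lr],0)
print("lid",a,b, [np.linalg.norm(np.diff([onz(c,p,.1175) for p in q],axis=0)) for q in(lid,lr)])
n=[(265+u/5,90+v/5) for u,v in((133,172),(432,150),(155,460),(440,445))]
w=[onz(c,p,.0495) for p in n];m=np.mean(w,0);print("tub",m,[np.linalg.norm(x-m) for x in w])
x=np.array([-np.sin(np.radians(65)),np.cos(np.radians(65))]);y=np.array([x[1],-x[0]])
TC=s["position"][:2]
for nm,d in(("lid-tcp",a[:2]-TC),("lid-tcp b",b[:2]-TC),("tub-lid",m[:2]-a[:2])): print(nm,d,"tool x,y",d@x,d@y)
print("tcp target", TC+m[:2]-a[:2], "lidmid b",TC+m[:2]-b[:2])
```

```text
19.5583 [0.5953279  0.19389847 0.12004278]
lid [0.59648681 0.19470269 0.1175    ] [0.594447   0.19568678 0.1175    ] [np.float64(0.07638151709412233), np.float64(0.07513742188598012)]
tub [0.55644832 0.21645916 0.0495    ] [np.float64(0.03127448708931589), np.float64(0.031801320415912736), np.float64(0.03153266788169724), np.float64(0.03156023504606574)]
lid-tcp [0.00115891 0.00080422] tool x,y -0.0007104483916424834 0.0012186436284240777
lid-tcp b [-0.0008809   0.00178831] tool x,y 0.0015541398488068813 0.001248477963259798
tub-lid [-0.04003848  0.02175648] tool x,y 0.04548187267126851 0.002797069170341022
tcp target [0.55528942 0.21565495] lidmid b [0.55732922 0.21467085]
```

The offset measurement puts the TCP target at about (0.5552, 0.215). I'll lower onto the tub, watching the force.

Run:
```python
from m import *
T=[.5552,.2150]
reach(T+[.085],list(down(65)))
f0=np.array(get_state()["wrist_force"]);print(f0)
z=.074;servo_line(T+[z],rate=.08)
for k in range(8):
    s=get_state();f=np.array(s["wrist_force"])-f0
    print(round(z,4),s["position"].round(4),f.round(2),np.round(s["moment"],2),round(s["grip_width"]*94,2))
    if f[2]>5:break
    z-=.001;servo_line(T+[z],rate=.03)
print(s["time"])
c=cam("side");cv2.imwrite("pics/s7.png",cv2.resize(c["img"][100:200,220:345],None,fx=5,fy=5))
```

```text
[ 1.14991892 -0.78390316 -0.55382629]
0.074 [0.5555 0.2144 0.0736] [-0.87  0.62 -0.53] [-0.02 -0.02 -0.01] 23.25
0.073 [0.5554 0.2149 0.0731] [-0.62  1.4  -0.28] [0.02 0.06 0.01] 23.41
0.072 [0.5552 0.215  0.072 ] [-1.21  0.52  0.45] [-0.    0.02  0.05] 23.26
0.071 [0.5552 0.215  0.071 ] [-0.05  0.8  -0.38] [-0.04 -0.04 -0.02] 22.62
0.07 [0.5551 0.215  0.0699] [-1.42  0.03  0.6 ] [-0.1   0.01 -0.02] 23.11
0.069 [0.5554 0.215  0.0691] [-0.56  1.68  0.64] [-0.02 -0.22  0.01] 23.03
0.068 [0.5557 0.2149 0.0683] [2.41 0.19 3.2 ] [-0.31 -0.77 -0.01] 23.0
0.067 [0.5553 0.215  0.0671] [0.71 0.54 5.51] [-0.17 -0.44  0.08] 23.06
21.9333
```

View pics/s7.png

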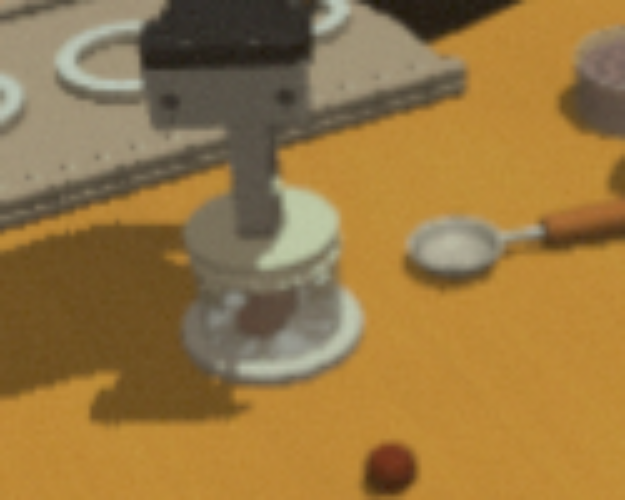

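Contact came at TCP z ≈ 0.068, as predicted, with only small side forces, and the lid looks level. Now I'll press through the click.

Run:
```python
from m import *
T=[.5552,.2150]
grip(.1,60)
z=.067;f0=np.array([0,0,-.5])
for k in range(14):
    z-=.001;servo_line(T+[z],rate=.02)
    s=get_state();f=np.array(s["wrist_force"])-f0
    print(round(z,4),s["position"].round(4),f.round(2),np.round(s["moment"],2),round(s["grip_width"]*94,2))
    if (f[2]>20 and s["position"][2]<.0635) or f[2]>32:break
print(s["time"])
c=cam("side");cv2.imwrite("pics/s8.png",cv2.resize(c["img"][100:200,220:345],None,fx=5,fy=5))
```

```text
0.066 [0.5551 0.215  0.0658] [ 2.38 -0.74  1.55] [-0.02 -0.6  -0.03] 23.26
0.065 [0.5547 0.2149 0.0645] [ 1.7   0.73 -2.61] [-0.03 -0.4   0.03] 22.9
0.064 [0.5548 0.2149 0.0635] [ 2.29  0.14 -7.5 ] [ 0.07 -0.62  0.03] 22.75
0.063 [0.555  0.215  0.0627] [ 2.21  0.27 -8.08] [ 0.06 -0.58 -0.  ] 22.93
0.062 [0.5551 0.215  0.0619] [ 0.46  0.31 -7.49] [-0.01 -0.52  0.02] 22.71
0.061 [0.5552 0.215  0.0611] [ 0.13 -0.12 -2.28] [-0.06 -0.1   0.02] 23.23
0.06 [0.5554 0.2151 0.0606] [-2.78 -1.65  7.99] [-0.27  0.72  0.02] 22.67
0.059 [0.5554 0.2151 0.0605] [-9.27 -3.04 26.26] [-0.79  2.34 -0.01] 22.9
24.2
```

View pics/s8.png

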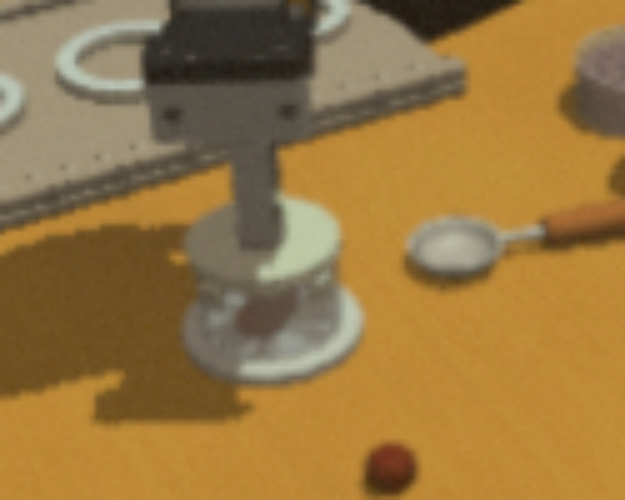

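The lid clicked: the push fell and reversed, then rose hard at TCP z 0.0605, which is the expected home height. There is a side force of about −9 N in x. I'll ease that and set the firm push.

Run:
```python
from m import *
x,y,z=.5552,.2150,.0590
for k in range(6):
    s=get_state();f=np.array(s["wrist_force"])-[0,0,-.5]
    print(round(x,4),round(z,4),s["position"].round(4),f.round(2),np.round(s["moment"],2),round(s["grip_width"]*94,2))
    if abs(f[0])<4 and 26<f[2]<34:break
    x+=float(np.clip(f[0]*.00006,-.0004,.0004)); y+=float(np.clip(f[1]*.00006,-.0003,.0003))
    z-=float(np.clip((30-f[2])/18000,-.0004,.0004))
    servo_line([x,y,z],rate=.01);dwell(.2)
dwell(.8)
s=get_state();print(s["time"],s["position"].round(4),s["wrist_force"],s["moment"].round(2),s["ee_rot"],down(65))
c=cam("side");cv2.imwrite("pics/s9.png",cv2.resize(c["img"][120:270,220:345],None,fx=4,fy=4,interpolation=2))
t=cam("top");cv2.imwrite("pics/t9.png",t["img"])
```

```text
0.5552 0.059 [0.5554 0.2151 0.0605] [-10.03  -2.77  26.57] [-0.81  2.37  0.03] 23.4
0.5548 0.0588 [0.5554 0.2151 0.0605] [-7.23 -2.09 26.76] [-0.65  1.89  0.02] 23.25
0.5544 0.0586 [0.5554 0.2151 0.0605] [-6.01 -2.32 25.88] [-0.51  1.47  0.05] 22.82
0.554 0.0584 [0.5554 0.2151 0.0606] [-4.73 -2.03 27.4 ] [-0.43  1.24 -0.04] 22.63
0.5538 0.0583 [0.5554 0.2151 0.0605] [-3.49  0.13 27.75] [-0.35  0.92 -0.02] 23.09
26.85 [0.5554 0.2151 0.0605] [-3.56803149 -0.83268503 26.93080686] [-0.3   1.   -0.01] [0.67948241 3.06430081 0.00431196] [0.6799651  3.06712436 0.        ]
```

View pics/s9.png

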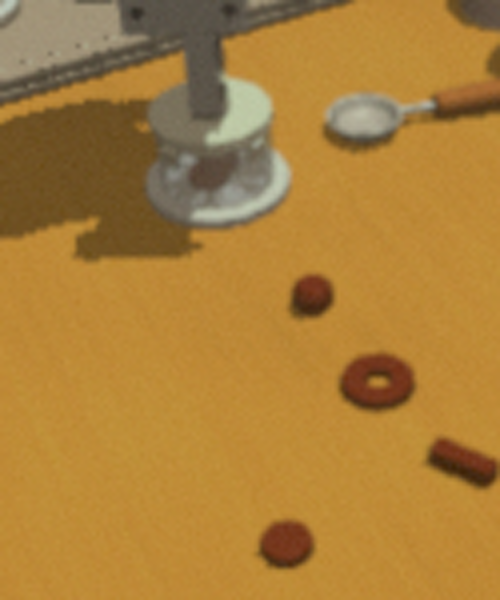

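View pics/t9.png

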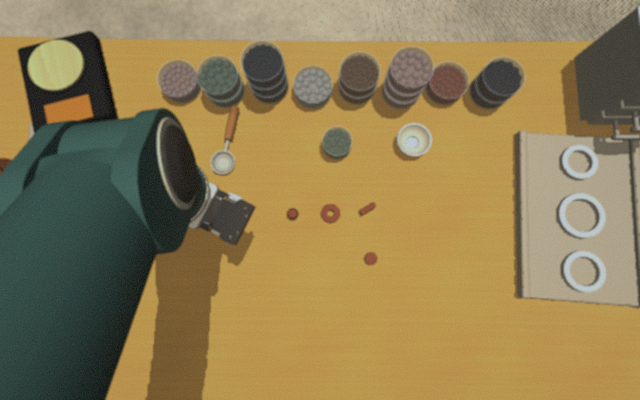

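```bash
python3 -c "
from plant import *
print(get_state()['wrist_force'],get_state()['time']);job_done()"
```

```text
[-5.14241179 -0.58207907 26.81685685] 26.95
the job is handed in; nothing more can be done
```

The job is handed in at 26.95 s. Two coin beads from the counter went into the tub with coin_a, making three. The lid was pressed past the click and was still gripped at about 27 N of downward push when I handed in.

**Coins:** My last view into the tub showed only two coins distinctly. I count three because both drops released cleanly inside the rim and only one spare coin remains on the counter. The third is most likely hidden under the top one. The ring bead, bar, barrel and other wares look unmoved in the last pictures.

**Lid:** The push fell off and reversed at the click, then rose hard at TCP z 60.5 mm, the height I expected for fully home. The side camera puts the flange about where a seated lid should be, to within half a pixel. It held steady for about a second before hand-in.

**Left over at the end:**
- A side force of about 5 N remained. I reduced it from about 10 N but could not remove it.
- The gripper was tilted by roughly 0.2°.
- The cameras disagreed with each other by 2–4 mm. I placed the lid using one wrist-camera picture that showed both lid and tub.

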